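# Seat the engraver's bed tray and hold its lid open for loading

## Task

The laser engraver's bed tray has been left partly out: with the lid still shut, push the tray in until you feel it come up against its stop. Then lift the lid by its bar handle to 45 degrees and hold it there so that a colleague can lay a blank on the bed; the lid has no stay, so don't let it drop, and finish still holding it by the bar. Leave everything else on the table alone.

Things in the scene. Friction and masses are not known exactly. Their poses are not given: they have to be found in the camera images.
- engraver: compact enclosed laser engraver, fixed to the table: grey case 250 deep (x) x 400 wide (y) x 132 tall at the control console on its right (-y; a stop button there reaches 159) and 120 tall under the lid. Origin: centre of its underside, on the table; its front, with the tray, faces its own -x, towards the robot
- tray (a joint): how far the bed tray stands out of the case, m; 0 = fully home against its stop, up to 0.09. It slides along the engraver's x, with a drag of about 3 N, and stays where it is left
- tray_pull (a point): steel bar pull on the tray's front panel: round, 12 thick, 120 long along the engraver's y, 35 in front of the panel's face, on end posts 55 either side of the middle. Origin: middle of the bar; axes as the engraver's. Tray home: x -172, y +30, z 46 in the engraver's frame, 47 in front of the case's front face. Panel 300 wide, 16 to 76 above the table
- lid (a joint): opening angle of the lid, rad; 0 = shut, grows as the front edge rises, at most 1.4; hinge line along the engraver's y at x +85, z 120 in its frame. No stay: when let go it falls shut from any angle. Lid 208 deep x 318 wide x 20 thick, black frame with amber window, 0.4 to 0.7 kg, so its bar needs 2 to 5 N to lift
- lid_bar (a point): steel bar handle on the lid near its front edge: round, 12 thick, 120 long along the engraver's y, its centre 35 above the lid's top face, on end posts 55 either side of the middle; its collider is lid_c0. Origin: middle of the bar; turns with the lid. In the engraver's frame at x -95, y +30, z 175 with the lid shut; x -3, y +30, z 286 at 45 degrees
- spray_can: upright spray can, 60 across, 190 tall, loose; to be left alone. Origin: centre of its underside
- ribbon_spool: white ribbon spool standing on its flange, 72 across, 50 tall, loose; to be left alone. Origin: centre of its underside
- coaster_pile: pile of five round plywood coasters, 90 across, 30 tall, loose; to be left alone. Origin: centre of its underside
- gift_carton: cardboard gift carton, 50 x 70 x 120 tall, loose; to be left alone. Origin: centre of its underside
- pen_mug: white mug, 80 across, 95 tall, handle at its +y, loose; to be left alone. Origin: centre of its underside
- tape_dispenser: black desk tape dispenser, 150 x 55 x 91 tall, loose; to be left alone. Origin: centre of its underside
- glitter_jar: brass-coloured jar with a white cap, 64 across, 85 tall, loose; to be left alone. Origin: centre of its underside
- tweezers: steel tweezers lying flat, 115 x 30 x 10, loose; to be left alone. Origin: centre of its underside

How it is judged:
By the outcome, as a careful person would: the job done as asked, in the order asked, and still so for the second after the job is handed in, while the arm keeps its last pose, push and grip.
It also fails if it takes over 51 s, if anything falls off the work surface, if the arm or the gripper's body presses on something with over 40 N, if the wrist force passes 120 N, or if a joint passes its speed limit or range.

## Robot

A 6-joint arm with a two-finger parallel gripper is mounted at the origin on the work surface. World frame = base frame: x ahead of the robot, y to its left, z up, the work surface at z = 0. Lengths are in m, angles in degrees, forces in N, time in s.
With the tool pointing down it reaches from about 0.4 to 0.825 m from the base axis. Payload 7 kg.
Tool frame: the origin (TCP) lies at the very end of the fingers, on their centre line; the grasp point (between the pads) lies 19 mm behind it (ctrl.grip_point_offset is the distance from the TCP to the grasp point, in m); x points along the fingers, z is the direction in which the jaws open and shut, and the axes are right-handed (so a half turn about x gives the same grasp; the last joint's range is limited). The gripper opens to 88 mm and grips with 3 to 60 N. Pads are 19 mm wide; open, the fingers measure 130 mm over their backs; the gripper's body (78 mm by 193 mm) begins 47 mm behind the grasp point.
Start: joints at [-54.769, 20.546, 0.682, 0, -70.136, -16.507], TCP at [0.217, -0.639, 0.227] pointing down, gripper open.
Joint ranges: [-176.03, 176.03], [-82.01, 121.73], [-58.28, 71.71], [-173.87, 95.51], [-174.79, -0.11], [-173.66, 173.66]. Speed limits (degrees/s): [136.94, 136.94, 172.46, 180, 180, 180].

## Interface

Orientations are given as [roll, pitch, yaw] about the fixed x, y, z axes, in that order (R = Rz(yaw) Ry(pitch) Rx(roll)).
In Python, from plant import get_obs, snapshot, calibration, close_job, ctrl gives the robot as it stands.
- The arm moves only by the tool move_arm, never from a script. Its argument "commands" is a list that holds one entry, the list of rows, each a list of 4 numbers: the shift along the tool's x, y, z in cm, then the turn about the tool's x in rad. In form: [[[dx, dy, dz, spin], ...]]. A call has 1 to 8 rows; each row shifts and turns the commanded pose from where the row before left it, along the tool's axes as they then stand; what a row does not reach is not made up. A row lasts 1/10 s, in which the tool goes at most 50 mm and 8.59 degrees, less where a joint would pass 70% of its speed; a pose out of reach is approached as far as the arm can. A call with a gripper value outside its range is refused whole. "jaw" is the finger opening in cm, from 0 to 8.76, set as the call begins (left out, the last holds). The fingers move at their own pace and stop on an object; the grip force is fixed at half the most. Time passes only in rows, so rows that do not move let the fingers close. It gives the time, the measured TCP pose, the force and the opening at its end, in the units of the state.
- get_obs(): the state, without advancing time (a new reading comes with each control period).
- snapshot(name): name is "scene" or "top" or "wrist"; returns (picture, depth): 420x560x3 uint8, red, green, blue; 420x560 float32, m along the optical axis (not along the pixel's ray), 0 where there is no reading.
- calibration(name): a dict with "mtx" (3x3 intrinsics, pixels), "T" (4x4, takes a point from camera to world coordinates); the wrist camera has in their place "tool_from_camera" (4x4, takes a point from camera to tool coordinates, whose origin is the TCP and whose axes are the tool frame's). Camera axes: x right, y up, looking along -z (the intrinsics and any distortion apply to the point x, -y, -z); pixel columns grow to the right and rows downward; lengths in m; the calibration is good to about 2 mm. A picture is of the moment at which its call begins: read the wrist's pose just before it. calibration takes no time and is no camera call.
- close_job(): hands the job in, once; it reports no verdict.
The state is a dict: "clock": time; "joint_pos": joint angles; "qvel": joint speeds; "tau": joint torques, N m; "tool_pos": TCP position; "orientation": TCP orientation; "force": force on the tool from outside, world axes, zero at the start; "moment": the same for the moment, N m; "opening": finger opening in m.
Only numpy, scipy, OpenCV 4.12 (cv2) and the standard library are available. Lean on these libraries where they do the work, as an engineer would, in place of code of your own. Each camera call takes 0.05 s, during which the arm holds its last target. There are 200 camera calls.

## Working session

There is one attempt and no reset: what is moved stays moved. The work goes in short steps, Python scripts to look and compute and a tool call to move; the robot and the scene stay as the last step left them, time stands still between calls to the robot, and variables do not carry over. Pictures are saved under pics/ and viewed, about 8 in all and at most 12, crops included, and the job is handed in when it is done.

Besides the shell and the picture viewer there is one more tool, called after "Call:" by a JSON object that holds its "fn" and its "kwargs", one argument or row to a line. move_arm: Moves the arm, as the interface text tells. Its arguments: {"type":"object","properties":{"commands":{"type":"array"},"jaw":{"type":"number"}},"required":["commands"]}

```bash
mkdir -p pics; ls
python3 - <<'E'
from plant import *
import cv2,numpy as np
o=get_obs();print({k:np.round(v,4) for k,v in o.items()},ctrl.grip_point_offset)
for n in("scene","top"):
    p,d=snapshot(n);cv2.imwrite(f"pics/{n}.png",p[:,:,::-1]);np.savez(f"{n}.npz",p=p,d=d,**calibration(n))
a=[cv2.imread(f"pics/{n}.png") for n in("scene","top")]
print({k:np.round(v,3) for k,v in calibration("top").items()})
E
```

```text
pics
{'clock': np.float64(0.0), 'joint_pos': array([-5.47686e+01,  2.05914e+01,  6.34500e-01, -2.17000e-02,
       -7.01359e+01, -1.65057e+01]), 'qvel': array([-0.0151,  0.0423, -0.0438,  0.0172, -0.0182,  0.1296]), 'tau': array([-4.00000e-04, -5.82718e+01,  2.93044e+01,  6.99750e+00,
        6.60000e-03, -1.00000e-04]), 'tool_pos': array([ 0.2165, -0.6388,  0.2256]), 'orientation': array([  4.0875,  89.905 , 112.8058]), 'force': array([ 0.042 , -0.1128, -0.4545]), 'moment': array([0.0223, 0.0132, 0.0373]), 'opening': np.float64(0.0877)} 0.0188
{'mtx': array([[543.673,   0.   , 279.585],
       [  0.   , 543.673, 213.973],
       [  0.   ,   0.   ,   1.   ]]), 'T': array([[-0.027,  0.99 , -0.141,  0.379],
       [-1.   , -0.028, -0.005, -0.   ],
       [-0.008,  0.141,  0.99 ,  1.708],
       [ 0.   ,  0.   ,  0.   ,  1.   ]])}
```

View pics/scene.png

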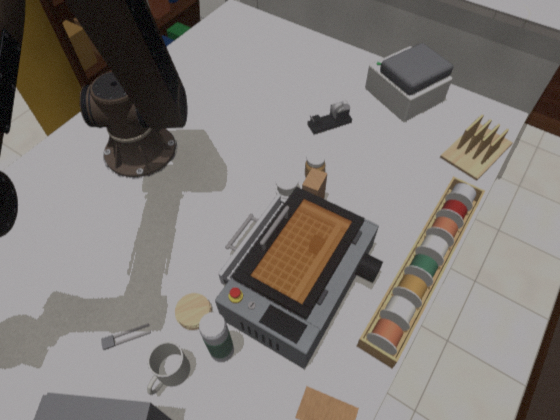

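View pics/top.png

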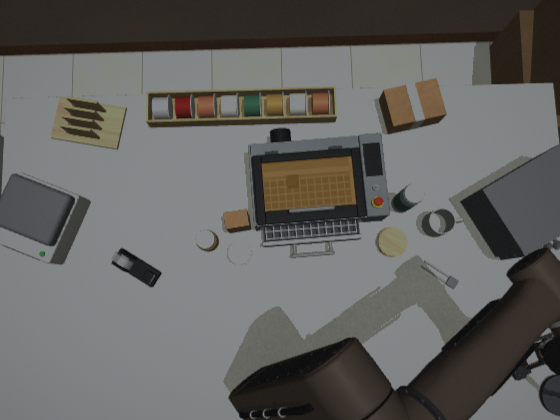

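The pictures show the engraver near top (315,185), slightly turned. The lid bar is at about (312,209), the tray is out with its pull at (312,251), the carton, jar and spool are at front left, and the can and coasters are on the right.

```bash
cat > h.py <<'E'
import numpy as np,cv2
def cloud(n):
    z=np.load(n+".npz");d=z["d"];K=z["mtx"]
    v,u=np.mgrid[:420,:560]
    P=np.stack([(u-K[0,2])/K[0,0]*d,-(v-K[1,2])/K[1,1]*d,-d],-1)
    return P@z["T"][:3,:3].T+z["T"][:3,3],z["p"],d
E
python3 - <<'E'
from h import *
P,p,d=cloud("top")
for n,u,v in[("caseFR",388,216),("caseBR",384,136),("caseBL",250,143),("pullL",293,253),("pullR",332,251),("lidbarL",292,210),("lidbarR",332,209),("jar",206,237),("spool",239,252),("carton",236,220),("can",405,200),("coast",392,241),("mug",437,222)]:
    print(n,np.round(P[v,u],3))
x=P.reshape(-1,3);m=(d.ravel()>0)
# case top + lid
s=m&(abs(x[:,2]-.13)<.018)&(x[:,0]>.35)&(x[:,0]<1)&(abs(x[:,1])<.35)
img=np.zeros((420,560),np.uint8);img.ravel()[s]=255
n,l,st,c=cv2.connectedComponentsWithStats(img);i=1+st[1:,4].argmax()
q=x[(l==i).ravel()][:,:2].astype(np.float32);r=cv2.minAreaRect(q);print(r,np.round(cv2.boxPoints(r),3))
for n in("scene","top"):
  P,_,d=cloud(n);x=P.reshape(-1,3)
  s=(d.ravel()>0)&(x[:,2]>.160)&(x[:,2]<.195)&(x[:,0]>.45)&(x[:,0]<.8)&(x[:,1]>-.08)&(x[:,1]<.12)
  print(n,"lidbar",s.sum(),x[s].mean(0),x[s].min(0),x[s].max(0))
  s=(d.ravel()>0)&(x[:,2]>.035)&(x[:,2]<.065)&(x[:,0]>.3)&(x[:,0]<.55)&(x[:,1]>-.1)&(x[:,1]<.05)
  print("pull",s.sum(),x[s].mean(0),x[s].min(0),x[s].max(0))
p=cv2.imread("pics/top.png")[120:270,190:450];cv2.imwrite("pics/c.png",cv2.resize(p,None,fx=3,fy=3,interpolation=2))
E
```

```text
caseFR [ 0.606 -0.335  0.002]
caseBR [ 0.868 -0.337 -0.002]
caseBL [0.856 0.097 0.002]
pullL [ 0.494 -0.03   0.054]
pullR [ 0.497 -0.149  0.049]
lidbarL [ 0.606 -0.029  0.188]
lidbarR [ 0.613 -0.146  0.14 ]
jar [0.547 0.23  0.083]
spool [0.502 0.135 0.047]
carton [0.59  0.136 0.125]
can [ 0.628 -0.352  0.176]
coast [ 0.524 -0.337  0.031]
mug [ 0.582 -0.486  0.01 ]
((0.7083107829093933, -0.10932096838951111), (0.25201910734176636, 0.40143775939941406), 3.124690055847168) [[ 0.572  0.084]
 [ 0.593 -0.317]
 [ 0.845 -0.303]
 [ 0.823  0.098]]
scene lidbar 99 [ 0.61059014 -0.05053753  0.17748268] [ 0.60261391 -0.07913391  0.1614811 ] [ 0.6162824  -0.02200204  0.18361569]
pull 375 [ 0.52485362 -0.03713828  0.04998187] [ 0.48308013 -0.09903705  0.03501197] [0.54974177 0.04777653 0.06449221]
top lidbar 87 [ 0.60925389 -0.04957854  0.17974802] [ 0.6032917  -0.07982881  0.17053263] [ 0.61606314 -0.02008025  0.18851613]
pull 241 [ 0.51525918 -0.04050679  0.05143953] [ 0.48407086 -0.09982699  0.0350305 ] [0.549711   0.04805815 0.06429087]
```

View pics/c.png

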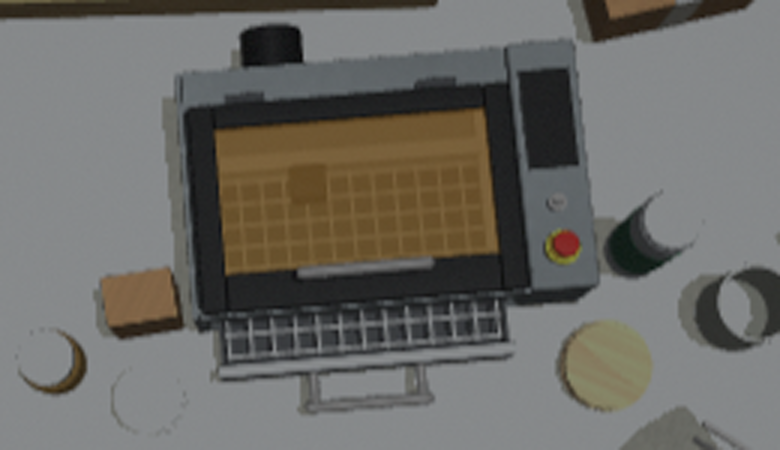

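Call:
{"fn": "move_arm", "kwargs": {
  "commands": [
    [[0, 0, 0, 0.137], [0, 0, 0, 0.137], [0, -2, 4, 0], [0, -2, 4, 0], [0, -2, 4, 0], [0, -2, 4, 0], [0, -2, 4, 0], [0, -2, 4, 0]]
  ],
  "jaw": 0
}}

```text
clock: 0.9
tool_pos: [0.324, -0.3915, 0.2263]
orientation: [27.4, 90.0, 120.4]
force: [1.2, -0.5, 1.2]
opening: 0.0295
```

Call:
{"fn": "move_arm", "kwargs": {
  "commands": [
    [[0, -2, 4, 0], [0, -2, 4, 0], [0, -2, 4, 0], [0, -2, 4, 0], [0, -2, 4, 0], [0, -2, 4, 0], [0, 0, 0, 0], [0, 0, 0, 0]]
  ]
}}

```text
clock: 1.7
tool_pos: [0.4311, -0.1462, 0.2263]
orientation: [78.7, 90.0, 171.9]
force: [-0.3, -0.1, -0.1]
opening: 0.0005
```

Call:
{"fn": "move_arm", "kwargs": {
  "commands": [
    [[0, -0.6, 2.8, 0], [0, -0.6, 2.8, 0], [4, 0, 0, 0], [4, 0, 0, 0], [4, 0, 0, 0], [4, 0, 0, 0], [2, 0, 0, 0], [1.6, 0, 0, 0]]
  ]
}}

```text
clock: 2.5
tool_pos: [0.4385, -0.0922, 0.0288]
orientation: [99.4, 89.8, -167.7]
force: [-0.4, 0.9, 0.9]
opening: 0.0006
```

Run:
```python
from h import *
from plant import *
o=get_obs();print(o["tool_pos"],o["force"])
p,d=snapshot("wrist");q,_=snapshot("top")
im=np.hstack([cv2.resize(p,(400,300)),cv2.resize(q[180:300,240:400],(400,300))]);cv2.imwrite("pics/w1.png",im[:,:,::-1])
```

```text
[ 0.43854806 -0.09222944  0.02876881] [-0.3657516   0.92307273  0.9030098 ]
```

View pics/w1.png

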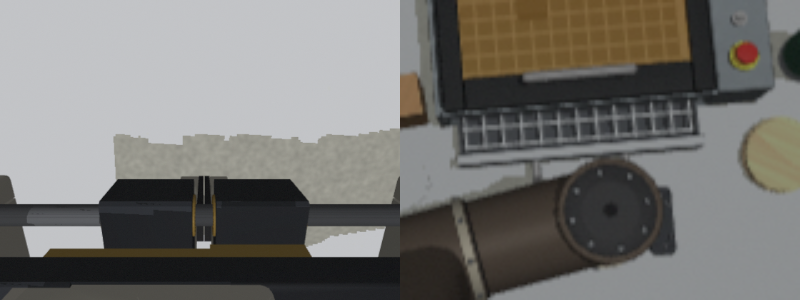

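Wrist view: the closed fingers stand in front of the pull, near its middle between the posts (columns ~10 and ~390). Pushing now.

Call:
{"fn": "move_arm", "kwargs": {
  "commands": [
    [[0, -1, 0, 0], [0, -1, 0, 0], [0, -0.7, 0, 0], [0, -0.6, 0, 0], [0, -0.6, 0, 0], [0, -0.5, 0, 0], [0, -0.5, 0, 0], [0, -0.5, 0, 0]]
  ]
}}

```text
clock: 3.4
tool_pos: [0.4939, -0.0879, 0.0305]
orientation: [97.1, 90.0, -169.9]
force: [-2.9, -0.9, 1.5]
opening: 0.0006
```

Call:
{"fn": "move_arm", "kwargs": {
  "commands": [
    [[0, -0.4, 0, 0], [0, -0.4, 0, 0], [0, -0.4, 0, 0], [0, -0.3, 0, 0], [0, 0, 0, 0]]
  ]
}}

```text
clock: 3.9
tool_pos: [0.5097, -0.087, 0.0305]
orientation: [-86.3, 90.0, 6.8]
force: [-0.4, -0.9, 0.1]
opening: 0.0005
```

Call:
{"fn": "move_arm", "kwargs": {
  "commands": [
    [[0, -0.2, 0, 0], [0, -0.2, 0, 0], [0, -0.2, 0, 0]]
  ]
}}

```text
clock: 4.2
tool_pos: [0.5149, -0.0867, 0.0305]
orientation: [66.2, 90.0, 159.2]
force: [-3.0, -0.2, 2.1]
opening: 0.0005
```

Call:
{"fn": "move_arm", "kwargs": {
  "commands": [
    [[0, -0.2, 0, 0], [0, -0.2, 0, 0]]
  ]
}}

```text
clock: 4.4
tool_pos: [0.5172, -0.0867, 0.0303]
orientation: [90.6, 89.8, -176.4]
force: [-11.8, 1.7, 8.7]
opening: 0.0006
```

Call:
{"fn": "move_arm", "kwargs": {
  "commands": [
    [[0, -0.1, 0, 0], [0, -0.1, 0, 0], [0, 0, 0, 0]]
  ]
}}

```text
clock: 4.7
tool_pos: [0.5172, -0.0868, 0.0299]
orientation: [90.9, 89.6, -176.1]
force: [-13.1, 1.9, 9.5]
opening: 0.0004
```

Call:
{"fn": "move_arm", "kwargs": {
  "commands": [
    [[0, -0.2, 0, 0], [0, -0.2, 0, 0], [0, 0, 0, 0]]
  ]
}}

```text
clock: 5.0
tool_pos: [0.5173, -0.0871, 0.0293]
orientation: [91.4, 89.2, -175.7]
force: [-23.1, 3.8, 17.5]
opening: 0.0004
```

The tray is at its stop: two extra commands gave no travel while the force rose from 13 N to 23 N, and the position matches the predicted home. Next I back off and rise.

Call:
{"fn": "move_arm", "kwargs": {
  "commands": [
    [[0, 0.5, 0, 0], [0, 1, 0, 0], [0, 2, 0, 0], [0, 2, 0, 0], [-4, 0, 0, 0], [-4, 0, 0, 0], [-4, 0, 0, 0], [-4, 0, 0, 0]]
  ]
}}

```text
clock: 5.8
tool_pos: [0.4705, -0.089, 0.1929]
orientation: [-86.1, 89.8, 6.9]
force: [1.5, -0.3, 0.0]
opening: 0.0002
```

Run:
```python
from h import *
from plant import *
o=get_obs();print(o["joint_pos"],o["tool_pos"],o["orientation"])
p,d=snapshot("top");np.savez("top.npz",p=p,d=d,**calibration("top"))
p,d=snapshot("scene");np.savez("scene.npz",p=p,d=d,**calibration("scene"))
c=np.array([.7083,-.1093]);a=np.radians(3);R=np.array([[np.cos(a),-np.sin(a)],[np.sin(a),np.cos(a)]])
for n in("scene","top"):
  P,_,d=cloud(n);x=P.reshape(-1,3);e=(x[:,:2]-c)@R
  for k,cx,z0,z1 in(("lid",-.095,.165,.2),("pull",-.172,.036,.06)):
    s=(d.ravel()>0)&(x[:,2]>z0)&(x[:,2]<z1)&(abs(e[:,0]-cx)<.03)&(abs(e[:,1]-.03)<.075)
    print(n,k,s.sum(),np.median(e[s],0),np.percentile(e[s],[5,95],axis=0).round(3).tolist(),np.median(x[s,2]))
```

```text
[ 1.29134268e+01  3.26782668e+00 -2.62713539e+01  2.00379735e-02
 -6.02956875e+01 -9.98803433e+01] [ 0.47054877 -0.0890084   0.1928773 ] [-86.1462616   89.83395185   6.89672616]
scene lid 222 [-0.09411059  0.02483731] [[-0.1, -0.032], [-0.09, 0.086]] 0.17833598190399402
scene pull 206 [-0.17044684  0.02400138] [[-0.177, -0.031], [-0.16, 0.085]] 0.04904540866301532
top lid 190 [-0.09627119  0.02896287] [[-0.101, -0.027], [-0.091, 0.088]] 0.18041714990806923
top pull 5 [-0.14306706  0.08476069] [[-0.145, 0.082], [-0.143, 0.088]] 0.048759104337926074
```

Call:
{"fn": "move_arm", "kwargs": {
  "commands": [
    [[-4, 0, 0, 0], [-4, 0, 0, 0], [0, 0, 0, -0.143], [0, 0, 0, -0.143], [0, 0, 0, -0.143], [0, 0, 0, -0.143], [0, 0, 0, -0.143], [0, 0, 0, -0.143]]
  ],
  "jaw": 7
}}

```text
clock: 6.7
tool_pos: [0.4706, -0.089, 0.2707]
orientation: [-133.9, 89.9, 8.7]
force: [-0.1, 0.2, -0.4]
opening: 0.0588
```

Call:
{"fn": "move_arm", "kwargs": {
  "commands": [
    [[0, 0, 0, -0.143], [0, 0, 0, -0.143], [0, 0, 0, -0.143], [0, 0, 0, -0.143], [0, 0, 0, -0.143], [0, 0, -4, 0], [0, 0, -4, 0], [0, 0, 0, 0]]
  ]
}}

```text
clock: 7.5
tool_pos: [0.5538, -0.0843, 0.2692]
orientation: [125.6, 90.0, -51.3]
force: [-2.1, -1.1, -0.7]
opening: 0.0699
```

Call:
{"fn": "move_arm", "kwargs": {
  "commands": [
    [[0, 0.3, -3, 0], [0, 0, -2.8, 0], [3, 0, 0, 0], [3, 0, 0, 0], [2, 0, 0, 0], [0, 0, 0, 0]]
  ]
}}

```text
clock: 8.1
tool_pos: [0.6063, -0.0845, 0.1874]
orientation: [-2.7, 89.7, -179.6]
force: [0.0, -0.1, 0.4]
opening: 0.07
```

Run:
```python
from h import *
from plant import *
o=get_obs();print(o["tool_pos"],o["orientation"])
p,d=snapshot("wrist");q,_=snapshot("scene")
im=np.hstack([cv2.resize(p,(400,300)),cv2.resize(q[180:300,200:360],(400,300))]);cv2.imwrite("pics/w2.png",im[:,:,::-1])
```

```text
[ 0.6062715  -0.08446557  0.18741824] [  -2.73854259   89.73985955 -179.61122912]
```

View pics/w2.png

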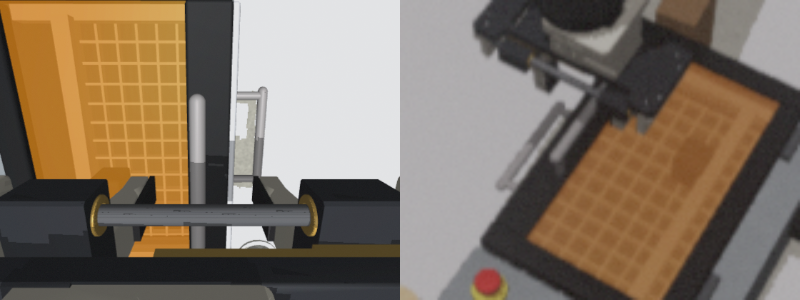

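The wrist view shows the lid bar (column ~197) near the centre between the fingers. The horizontal rod is the gripper's own rail, as it was in the earlier wrist view. Lowering and closing.

Call:
{"fn": "move_arm", "kwargs": {
  "commands": [
    [[1.3, 0, -0.5, 0], [1.2, 0, 0, 0], [0, 0, 0, 0]]
  ]
}}

```text
clock: 8.5
tool_pos: [0.612, -0.0842, 0.1638]
orientation: [-8.6, 89.9, 174.5]
force: [0.4, -0.7, -0.7]
opening: 0.0699
```

Call:
{"fn": "move_arm", "kwargs": {
  "commands": [
    [[0, 0, 0, 0], [0, 0, 0, 0], [0, 0, 0, 0], [0, 0, 0, 0], [0, 0, 0, 0], [0, 0, 0, 0], [0, 0, 0, 0], [0, 0, 0, 0]]
  ],
  "jaw": 0
}}

```text
clock: 9.3
tool_pos: [0.6113, -0.0845, 0.1653]
orientation: [1.0, 89.8, -175.8]
force: [-14.3, 1.6, 10.5]
opening: 0.0116
```

Call:
{"fn": "move_arm", "kwargs": {
  "commands": [
    [[-0.5, 0, -0.1, 0], [-0.5, 0, -0.2, 0], [-0.55, 0, -0.2, 0], [-0.5, 0, -0.23, 0], [-0.5, 0, -0.23, 0], [-0.5, 0, -0.23, 0], [0, 0, 0, 0]]
  ]
}}

```text
clock: 10.0
tool_pos: [0.6233, -0.0838, 0.1963]
orientation: [-0.4, 89.8, -177.3]
force: [-7.8, 0.8, -0.7]
opening: 0.011
```

Call:
{"fn": "move_arm", "kwargs": {
  "commands": [
    [[-0.7, 0, -0.4, 0], [-0.7, 0, -0.4, 0], [-0.7, 0, -0.45, 0], [-0.65, 0, -0.45, 0], [-0.65, 0, -0.5, 0], [-0.6, 0, -0.55, 0], [0, 0, 0, 0]]
  ]
}}

```text
clock: 10.7
tool_pos: [0.6504, -0.0823, 0.2376]
orientation: [4.5, 89.8, -172.3]
force: [-13.2, 1.6, 6.2]
opening: 0.0109
```

Call:
{"fn": "move_arm", "kwargs": {
  "commands": [
    [[-0.6, 0, -0.55, 0], [-0.6, 0, -0.6, 0], [-0.55, 0, -0.6, 0], [-0.5, 0, -0.65, 0], [-0.5, 0, -0.65, 0], [-0.45, 0, -0.7, 0], [0, 0, 0, 0]]
  ]
}}

```text
clock: 11.4
tool_pos: [0.6894, -0.0804, 0.2718]
orientation: [124.0, 89.9, -52.8]
force: [-13.0, 2.1, 12.9]
opening: 0.011
```

Run:
```python
from plant import *
o=get_obs();print(o["tool_pos"],o["force"],o["opening"])
```

```text
[ 0.68939432 -0.08039345  0.27177852] [-12.97729061   2.05394658  12.916635  ] 0.01099940119426612
```

Call:
{"fn": "move_arm", "kwargs": {
  "commands": [
    [[-0.45, 0, -0.6, 0], [-0.35, 0, -0.5, 0], [0, 0, 0, 0], [0, 0, 0, 0]]
  ]
}}

```text
clock: 11.8
tool_pos: [0.7005, -0.0799, 0.2787]
orientation: [134.1, 89.9, -42.8]
force: [-8.0, 0.8, 8.6]
opening: 0.0108
```

```bash
cat > m.py <<'E'
from h import *
from plant import *
o=get_obs();print(o["tool_pos"],o["force"],o["opening"])
c=np.array([.7083,-.1093]);a=np.radians(3);R=np.array([[np.cos(a),-np.sin(a)],[np.sin(a),np.cos(a)]])
im=[]
for n in("top","scene"):
  p,d=snapshot(n);np.savez(n+".npz",p=p,d=d,**calibration(n))
  im.append(cv2.resize(p[100:280,200:440],(400,300)))
  P,_,d=cloud(n);x=P.reshape(-1,3);e=(x[:,:2]-c)@R
  # lid top plane: amber/black panel, engraver y in the strip clear of the gripper
  for y0,y1 in((-.12,-.04),(.1,.18)):
    s=(d.ravel()>0)&(e[:,1]>y0)&(e[:,1]<y1)&(x[:,2]>.16)&(x[:,2]<.30)&(e[:,0]>-.11)&(e[:,0]<.07)
    q=np.c_[e[s,0],x[s,2]];
    if s.sum()<30: print(n,y0,s.sum());continue
    v=cv2.fitLine(q.astype(np.float32),cv2.DIST_HUBER,0,.001,.001).ravel()
    r=(q-v[2:])@[-v[1],v[0]]
    print(n,y0,s.sum(),"lid deg",-np.degrees(np.arctan(v[1]/v[0])),"rms",r.std())
import sys
cv2.imwrite(sys.argv[1],np.hstack(im)[:,:,::-1])
E
python3 m.py pics/l1.png
```

```text
[ 0.70051651 -0.07994608  0.27869917] [-7.99335302  0.80325834  8.63488545] 0.010818645676957929
top -0.12 1034 lid deg 45.494225 rms 0.004174205897119852
top 0.1 940 lid deg 46.993305 rms 0.004336236257499484
scene -0.12 2104 lid deg 46.390495 rms 0.003324510476969434
scene 0.1 223 lid deg 45.388203 rms 0.003077846319680008
```

View pics/l1.png

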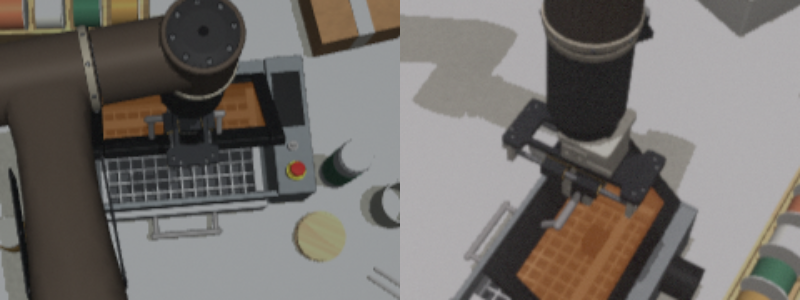

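Run:
```python
from h import *
c=np.array([.7083,-.1093]);a=np.radians(3);R=np.array([[np.cos(a),-np.sin(a)],[np.sin(a),np.cos(a)]])
for n in("top","scene"):
  P,p,d=cloud(n);x=P.reshape(-1,3);e=(x[:,:2]-c)@R;k=p.reshape(-1,3).astype(int)
  for nm,col in(("black",k.max(1)<50),("amber",k[:,0]-k[:,2]>50)):
    s=(d.ravel()>0)&(e[:,1]>-.125)&(e[:,1]<-.04)&(x[:,2]>.15)&(x[:,2]<.29)&(e[:,0]>-.09)&(e[:,0]<.08)&col
    q=np.c_[e[s,0],x[s,2]].astype(np.float32)
    for i in range(4):
      v=cv2.fitLine(q,cv2.DIST_HUBER,0,.001,.001).ravel();r=(q-v[2:])@[-v[1],v[0]];q=q[abs(r)<max(.003,2*r.std())]
    # distance of the face from the hinge axis (lid top is 20 above it)
    h=abs((np.array([.085,.12])-v[2:])@[-v[1],v[0]])
    print(n,nm,len(q),-np.degrees(np.arctan(v[1]/v[0])),r.std(),h)
```

```text
top black 476 44.08398 0.0019505944 0.02006906315181674
top amber 479 44.544415 0.0014906519 0.013624152359352285
scene black 905 44.1388 0.0012623311 0.018571581833002813
scene amber 1249 44.30799 0.001263195 0.012242837378010244
```

The clean fits give about 44.3°, and the arm's pose gives 44.5°. Adding a small nudge.

Call:
{"fn": "move_arm", "kwargs": {
  "commands": [
    [[-0.12, 0, -0.2, 0], [0, 0, 0, 0], [0, 0, 0, 0], [0, 0, 0, 0], [0, 0, 0, 0]]
  ]
}}

```text
clock: 12.4
tool_pos: [0.7023, -0.0798, 0.2797]
orientation: [127.5, 89.9, -49.3]
force: [-7.3, 0.2, 7.0]
opening: 0.0111
```

```bash
python3 m.py pics/l2.png >/dev/null
python3 - <<'E'
from h import *
from plant import get_obs
o=get_obs();print(o["clock"],o["tool_pos"],o["force"],o["opening"],abs(o["qvel"]).max())
c=np.array([.7083,-.1093]);a=np.radians(3);R=np.array([[np.cos(a),-np.sin(a)],[np.sin(a),np.cos(a)]])
for n in("top","scene"):
  P,p,d=cloud(n);x=P.reshape(-1,3);e=(x[:,:2]-c)@R;k=p.reshape(-1,3).astype(int)
  for nm,col in(("black",k.max(1)<50),("amber",k[:,0]-k[:,2]>50)):
    s=(d.ravel()>0)&(e[:,1]>-.125)&(e[:,1]<-.04)&(x[:,2]>.15)&(x[:,2]<.29)&(e[:,0]>-.09)&(e[:,0]<.08)&col
    q=np.c_[e[s,0],x[s,2]].astype(np.float32)
    for i in range(4):
      v=cv2.fitLine(q,cv2.DIST_HUBER,0,.001,.001).ravel();r=(q-v[2:])@[-v[1],v[0]];q=q[abs(r)<max(.003,2*r.std())]
    print(n,nm,len(q),-np.degrees(np.arctan(v[1]/v[0])))
  s=(d.ravel()>0)&(x[:,2]>.036)&(x[:,2]<.06)&(abs(e[:,0]+.172)<.03)&(abs(e[:,1]-.03)<.075)
  print("pull",s.sum(),np.median(e[s],0))
E
```

```text
12.5 [ 0.70230645 -0.0798608   0.27968401] [-7.79287958  0.04202429  6.60655374] 0.01114881792866038 0.13531946287873534
top black 451 44.80293
top amber 461 44.829597
pull 211 [-0.17099778  0.0313441 ]
scene black 911 44.80947
scene amber 1257 44.923164
pull 218 [-0.16987418  0.02298752]
```

View pics/l2.png

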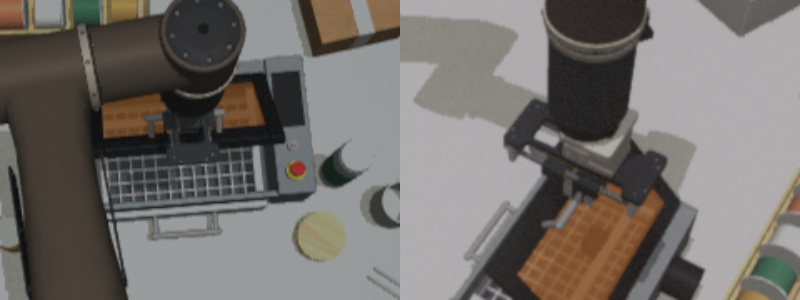

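The lid is at 44.8–44.9° and held by the bar, the tray is home, and the neighbouring objects look undisturbed. Handing in.

```bash
python3 -c "
from plant import *
print(close_job())"
```

```text
the job is handed in; nothing more can be done
None
```

The tray is home and the lid is open to about 45°, with the gripper still holding the lid by its bar. I handed the job in at about 12.5 s of the 51 s allowed.

- **Tray:** I pushed the pull in with closed fingers while the lid was shut. At the end the fingers stopped moving while the force rose from about 13 N to 23 N. The camera puts the pull at x −170 to −171 mm in the engraver's frame, against −172 mm for home, which is within the camera's accuracy.
- **Lid:** I gripped the bar from above and lifted it along its arc. Four camera fits give 44.8–44.9°. The jaws read 11 mm on the 12 mm bar, the arm is at rest, and the wrist force is about 10 N.
- **Checks that disagreed:** My first rough angle fit, before a small final nudge, read 45.4–47°. It mixed the frame and the window, so I replaced it with separate fits, which read 44.1–44.5° at that point. The grip followed an arc about 3 mm wider than the nominal bar radius, which is within the pose error or a little slip in the pads.
- **Other objects:** I only checked these by eye in the last pictures. Those in view looked undisturbed, but the arm hid the jar, spool and carton. No move touched anything other than the tray and lid as far as the force readings showed.

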